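# Lock the welding positioner's spindle with its pin

### The job

Lock the spindle of the bench welding positioner: pull the lock pin up out of its tight parking socket and put it into the leaning bore on top of the housing. The cross-hole in the spindle is hidden inside the housing, so turn the lever away from the robot until the pin drops into the hole, then push the pin fully home, with the shoulder of its head down on the bore's mouth. Leave the tape measure and the pliers where they lie.

Things in the scene. Friction and masses are not known exactly. Their poses are not given: they have to be found in the camera images.
- positioner: the fixed bench welding positioner with its grey housing. Origin on the table top right under the crossing of spindle and bore axis; x horizontal, away from the robot, y along the spindle to the lever side, z up. Foot plate 16 mm thick, x -145 to +70, y -90 to +80 mm. Bearing drum of 90 mm diameter round the spindle axis, y -40 to +50 mm
- spindle_mid (a point): the point where bore axis and spindle axis cross, 115 mm above the positioner's origin. The spindle (40 mm diameter) runs along the positioner's y through it; on it sit a chuck (110 mm diameter) at y -50 to -125 mm, a pipe (48 mm) out to y = -188 mm, and the lever's hub (56 mm) at y +94 to +124 mm
- bore: the steel boss, 42 mm diameter, with the pin bore. Origin at the centre of its mouth, (-35, 0, 176) mm in the positioner's frame; z points out of the bore, leaning 30 degrees from vertical towards the positioner's -x (to the robot). Bore 18 mm, mouth flared to 25 mm. A pin put in while the hole is not lined up rests on the spindle, 50 mm below the mouth along the bore
- park_mouth (a point): centre of the mouth of the upright parking socket on the foot plate, at (-105, -60, 66) mm in the positioner's frame. Outer diameter 38 mm, bore 18 mm, 50 mm deep. Sprung balls in it grip the pin: drawing it out takes a straight upward pull of about 13 N (10 to 16) over some 30 mm
- lock_pin: the steel lock pin, 166 mm long, 0.25 kg. Origin at the centre of its tip, z axis along the pin to its head. Shank 16 mm diameter, 130 mm long, with a round (hemispherical) nose; head a knurled cylinder of 30 mm diameter, 36 mm high, above the shoulder. It starts upright in the parking socket, tip on the socket's floor
- pin_shoulder (a point): centre of the underside (shoulder) of the pin's head, 130 mm from the tip; it lies at the bore's mouth when the pin is home. It stands 80 mm out from the mouth while the pin rests on the spindle. When the hole comes round the pin slides in by itself (most of it at once) until sprung balls stop it 8 to 30 mm short of home; pushing it on along the bore takes about 13 N (9 to 17)
- spindle (a joint): angle of the lever in rad: 0 upright, positive leaning away from the robot, stops at -0.85 and +0.85. It stays where it is left; turning it takes 0.35 Nm (4 N at 90 mm from the axis). It starts at -0.65 to -0.35; the cross-hole (20 mm wide) lines up with the bore at an unknown angle between -0.05 and +0.45. With the pin in the hole it turns no further (0.1 rad of play)
- lever_ball (a point): centre of the black ball (25 mm diameter) on the end of the lever, 140 mm from the spindle axis. The lever is a steel bar of 12 mm diameter and swings in the upright plane y = 109 mm of the positioner, on the left of the housing
- tape_measure: yellow tape measure, 99 mm, on the table behind the positioner; not to be moved
- pliers: pliers with blue handles, 184 mm, flat on the table at the right front; not to be moved

How it is judged:
By the outcome, as a careful person would: the job done as asked, in the order asked, and still so for the second after the job is handed in, with the robot touching nothing.
It also fails if it takes over 67 s, if anything falls off the work surface, if the arm or the gripper's body presses on something with over 40 N, if the wrist force passes 120 N, or if a joint passes its speed limit or range.

### The arm

A 6-joint arm with a two-finger parallel gripper is mounted at the origin on a cart in front of the work surface, level with it; the furniture and walls round the work are solid. World frame = base frame: x ahead of the robot, y to its left, z up, the work surface at z = 0. Lengths are in mm, angles in degrees, forces in N, time in s.
With the tool pointing down it reaches from about 350 to 850 mm from the base axis. Payload 8.1 kg.
Tool frame: the origin (TCP) lies on the centre line of the jaws, within the pads' length; the fingertips stand 8 mm ahead of it and the grasp point (between the pads) lies 11 mm behind it; x points along the fingers, z is the direction in which the jaws open and shut, and the axes are right-handed (so a half turn about x gives the same grasp; the last joint's range is limited). The gripper opens to 85 mm and grips with 20 to 120 N. Pads are 22 mm wide; open, the fingers measure 114 mm over their backs; the gripper's body (76 mm by 85 mm) begins 54 mm behind the grasp point. The pads swing forward as they close: fully open they stand 13 mm farther back than shut.
Start: joints at [63.002, 7.471, 85.268, -0, 87.261, -4.893], TCP at [225.76, 555.912, 239.292] pointing down, gripper open.
Joint ranges: [-169.43, 169.43], [-51.17, 129.36], [1.28, 143.12], [-76.62, 256.62], [0, 156.53], [-152.29, 152.29]. Speed limits (degrees/s): [136.94, 136.94, 159.86, 180, 180, 180].

### API

Orientations are given as [roll, pitch, yaw] about the fixed x, y, z axes, in that order (R = Rz(yaw) Ry(pitch) Rx(roll)).
In Python, from bench import r, vision, order gives the robot as it stands. The module is installed in compiled form; this text tells all that it offers.
- The arm moves only by the shell command python3 -m jog 'ROWS' [FORCE]. ROWS is JSON, a list of rows, each a list of 3 entries, a list of its own where there are three numbers: the shift along the world's x, y, z in m, then the turn, a rotation vector about the world's x, y, z in rad, then the opening, from -1 (shut) to 1 (fully open). A call has 1 to 5 rows; each row is the pose to reach, as a shift and turn from the pose commanded when the call began; what a row does not reach only later rows make up. A row lasts 1/12 s, in which the tool goes at most 41.7 mm and 7.16 degrees, less where a joint would pass 70% of its speed; a pose out of reach is approached as far as the arm can. A call with a gripper value outside its range is refused whole. The fingers move at their own pace and stop on an object; FORCE is the grip in N (left out, the last holds). Time passes only in rows, so rows that repeat a pose let the fingers close. It gives the time, the measured TCP pose, the force and the opening at its end, in the units of the state.
- r.sense(): the state, without advancing time (a new reading comes with each control period).
- vision.snapshot(name): name is "side" or "top"; returns the picture (480x640x3 uint8, red, green, blue); there is no depth.
- vision.camera_model(name): a dict with "fov_y" (degrees; the focal length in pixels is half the picture's height over the tangent of half this angle, whatever the lens; pixels are square), "cx", "cy" (the principal point, pixels), "world_to_cam" (4x4, takes a point from world to camera coordinates). Camera axes: x right, y down, z forward; pixel columns grow to the right and rows downward; lengths in mm; the calibration is good to about 2 mm. A picture is of the moment at which its call begins. camera_model takes no time and is no camera call.
- order.hand_in(): hands the job in, once; it reports no verdict.
The state is a dict: "time": time; "joint_pos": joint angles; "qd": joint speeds; "joint_efforts": joint torques, N m; "tool_pos": TCP position; "tcp_rot": TCP orientation; "ft_force": force on the tool from outside, world axes, zero at the start; "wrist_torque": the same for the moment, N m; "finger_gap": finger opening in mm.
Only numpy, scipy, OpenCV 4.12 (cv2) and the standard library are available. Lean on these libraries where they do the work, as an engineer would, in place of code of your own. Each camera call takes 0.05 s, during which the arm holds its last target.

## Working session

There is one attempt and no reset: what is moved stays moved. The work goes in short steps, Python scripts to look and compute and a shell command to move; the robot and the scene stay as the last step left them, time stands still between calls to the robot, and variables do not carry over. Pictures are saved under pics/ and viewed, and the job is handed in when it is done.

```bash
mkdir -p pics
python3 - <<'E'
from bench import r, vision, order
import cv2, json
print(r.sense())
for n in ("side","top"):
    im=vision.snapshot(n); cv2.imwrite(f"pics/{n}0.png",im[:,:,::-1]); m=vision.camera_model(n); print(n,m)
E
```

```text
{'time': 0.0, 'joint_pos': array([ 6.30048936e+01,  7.51708075e+00,  8.53313775e+01,  2.58393906e-04,
        8.72627880e+01, -4.89399429e+00]), 'qd': array([ 0.03469008, -0.12947083,  0.07848496, -0.00504554,  0.01964263,
       -0.05725274]), 'joint_efforts': array([-4.31432791e-04, -5.69410408e+01, -5.00550735e+01, -5.31659152e-04,
        1.54584873e-02, -2.38362912e-05]), 'tool_pos': array([225.47679395, 555.41671577, 238.20376539]), 'tcp_rot': array([ 174.97308822,   89.88875345, -117.12803646]), 'ft_force': array([0.27197104, 0.15992332, 0.12953662]), 'wrist_torque': array([-0.01034563, -0.06427058,  0.01301951]), 'finger_gap': 85.0186150503424}
side {'fov_y': 54.62603574016393, 'cx': 315.17010229582826, 'cy': 238.41568321443833, 'world_to_cam': array([[-9.95600933e-01,  9.35390893e-02,  5.40571489e-03,
         5.89453156e+02],
       [ 6.12721709e-02,  6.93639174e-01, -7.17711932e-01,
         1.01636769e+02],
       [-7.08837361e-02, -7.14223449e-01, -6.96319151e-01,
         1.09076591e+03],
       [ 0.00000000e+00,  0.00000000e+00,  0.00000000e+00,
         1.00000000e+00]])}
top {'fov_y': 52.88384406198349, 'cx': 313.09537973430673, 'cy': 240.5224955598358, 'world_to_cam': array([[-2.46163383e-02, -9.99586090e-01, -1.48890997e-02,
         9.43285826e+00],
       [-9.90666658e-01,  2.63885997e-02, -1.33728140e-01,
         6.01245143e+02],
       [ 1.34065691e-01,  1.14582374e-02, -9.90906201e-01,
         1.22536766e+03],
       [ 0.00000000e+00,  0.00000000e+00,  0.00000000e+00,
         1.00000000e+00]])}
```

View pics/side0.png

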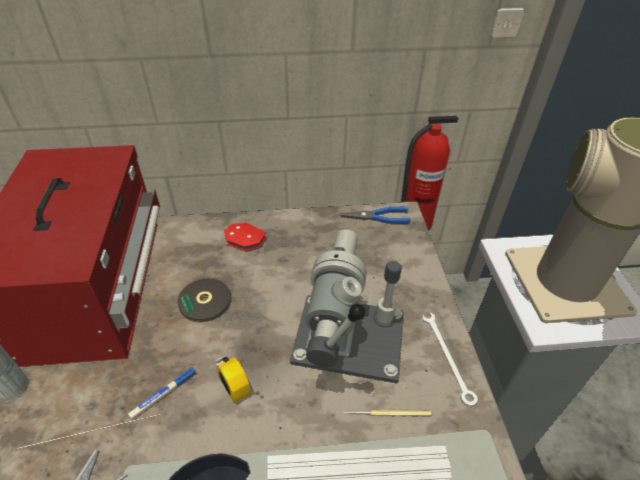

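View pics/top0.png

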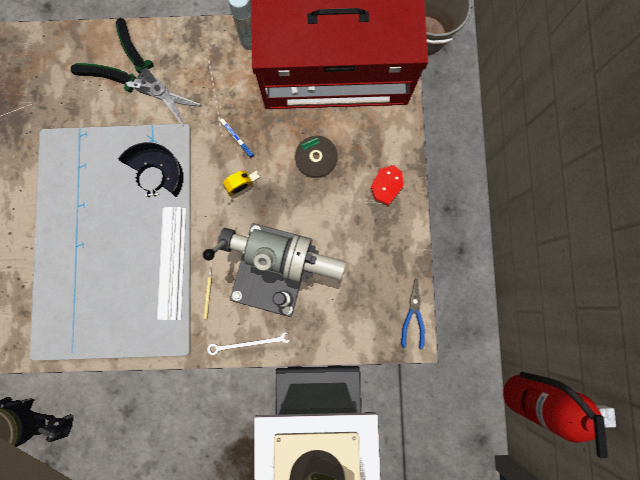

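The side view shows the positioner around (345,310): pin head (393,272), lever ball (357,312), boss mouth (350,290). In the top view the head is at (281,298), the boss mouth at (263,261) and the ball at (208,254). Next I enlarge both.

Run:
```python
import cv2
a=cv2.imread("pics/side0.png")[220:390,280:420]; cv2.imwrite("pics/side0c.png",cv2.resize(a,None,fx=3.5,fy=3.5,interpolation=2))
a=cv2.imread("pics/top0.png")[210:330,195:355]; cv2.imwrite("pics/top0c.png",cv2.resize(a,None,fx=5,fy=5,interpolation=2))
```

```text
(no output)
```

View pics/side0c.png

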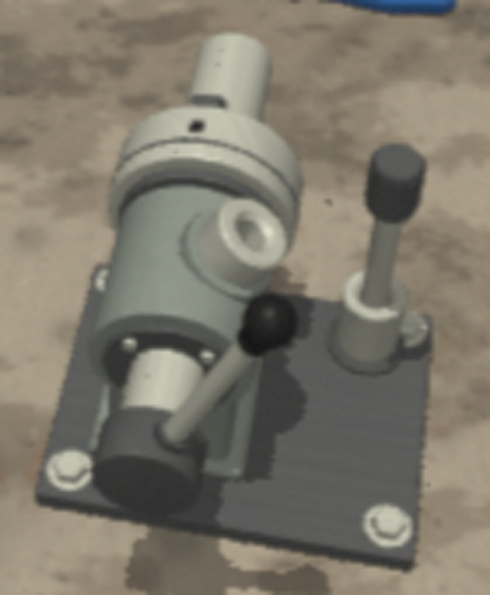

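View pics/top0c.png

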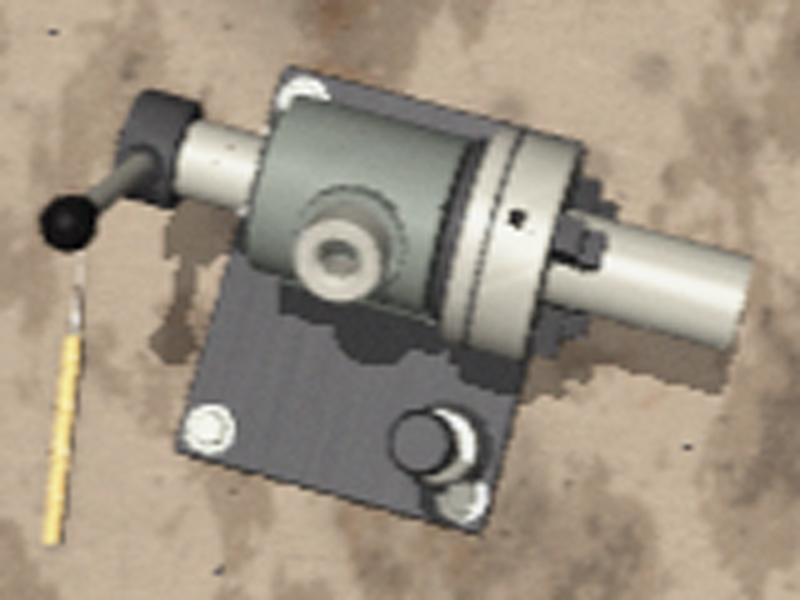

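```bash
cat > h.py <<'E'
import numpy as np
from bench import vision
def proj(n,P):
    m=vision.camera_model(n); T=m["world_to_cam"]; P=np.atleast_2d(P)
    c=P@T[:3,:3].T+T[:3,3]; f=240/np.tan(np.radians(m["fov_y"]/2))
    return np.c_[f*c[:,0]/c[:,2]+m["cx"], f*c[:,1]/c[:,2]+m["cy"]]
def Rz(a): return np.array([[np.cos(a),-np.sin(a),0],[np.sin(a),np.cos(a),0],[0,0,1]])
def pose(p,P): return np.atleast_2d(P)@Rz(p[2]).T+np.array([p[0],p[1],0])
E
python3 - <<'E'
from h import *
from scipy.optimize import least_squares
S=lambda x,y:(280+x/3.5,220+y/3.5); T=lambda x,y:(195+x/5,210+y/5)
def pts(a): return [
 ("side",S(398,162),(-105,-60,182)),("side",S(252,236),(-35,0,176)),("side",S(270,318),(140*np.sin(a),109,115+140*np.cos(a))),
 ("side",S(37,493),(70,80,16)),("side",S(413,555),(-145,80,16)),("side",S(432,318),(-145,-90,16)),
 ("top",T(421,441),(-105,-60,182)),("top",T(338,260),(-35,0,176)),("top",T(69,222),(140*np.sin(a),109,115+140*np.cos(a))),
 ("top",T(290,68),(70,80,16)),("top",T(178,448),(-145,80,16)),("top",T(482,533),(-145,-90,16))]
def f(p): return np.concatenate([proj(n,pose(p,q))[0]-np.array(uv) for n,uv,q in pts(p[3])])
s=least_squares(f,[550,60,-.2,-.5],loss="soft_l1")
print(s.x, np.degrees(s.x[2])); print(f(s.x).reshape(-1,2).round(1))
for k,q in dict(park=(-105,-60,66),pinhead=(-105,-60,182),mouth=(-35,0,176),ball=(140*np.sin(s.x[3]),109,115+140*np.cos(s.x[3]))).items(): print(k,pose(s.x,q).round(1))
print("axis",Rz(s.x[2])@[-.5,0,.866])
E
```

```text
[ 5.68769090e+02  1.01873249e+02 -2.85364772e-01 -3.86342652e-01] -16.350197077330037
[[-0.2 -1.5]
 [ 0.3 -2.2]
 [-0.2  0.3]
 [-1.3 -0.8]
 [ 0.6  0.7]
 [ 0.2 -1.6]
 [-0.2 -0.1]
 [-0.2  0.2]
 [-0.   0.1]
 [-1.5 -1.3]
 [-1.4  0.4]
 [-0.1  0.3]]
park [[451.1  73.9  66. ]]
pinhead [[451.1  73.9 182. ]]
mouth [[535.2 111.7 176. ]]
ball [[548.8 221.3 244.7]]
axis [-0.47977952  0.14075375  0.866     ]
```

```bash
cat >> h.py <<'E'
from scipy.spatial.transform import Rotation as Ro
P0=[568.8,101.9,-0.28536]
def Rg(tilt,flip=1,p=P0):
    # tool x = -pin axis, tool z = +-positioner y
    R=Rz(p[2]); x=R@[np.sin(tilt),0,-np.cos(tilt)]; z=flip*(R@[0,1,0]); return np.c_[x,np.cross(z,x),z]
def cur():
    from bench import r
    s=r.sense(); return s,Ro.from_euler('xyz',s['tcp_rot'],degrees=True)
def to(pos,R):
    s,C=cur(); d=(np.array(pos)-s['tool_pos'])/1000
    w=(Ro.from_matrix(R)*C.inv()).as_rotvec()
    print("d",d.round(4),"rv",w.round(4),"deg",np.degrees(np.linalg.norm(w)).round(1)); return d,w
E
python3 - <<'E'
from h import *
s,C=cur(); print(C.as_matrix().round(3))
for f in (1,-1): to((451.1,73.9,290),Rg(0,f))
E
```

```text
[[-0.001 -0.927  0.376]
 [-0.001  0.376  0.927]
 [-1.     0.    -0.002]]
d [ 0.2256 -0.4816  0.0517] rv [ 0.0015 -0.0007  0.1004] deg 5.8
d [ 0.2256 -0.4816  0.0517] rv [-1.1000e-03 -2.3000e-03 -3.0412e+00] deg 174.2
```

```bash
python3 -m jog '[[[0.03,-0.03,0.02],[0,0,0.02],1],[[0.05,-0.065,0.03],[0,0,0.04],1],[[0.07,-0.1,0.04],[0,0,0.06],1],[[0.09,-0.135,0.045],[0,0,0.08],1],[[0.1,-0.17,0.05],[0,0,0.1],1]]' 60
python3 -m jog '[[[0.02,-0.035,0],[0,0,0],1],[[0.035,-0.07,0],[0,0,0],1],[[0.05,-0.105,0],[0,0,0],1],[[0.065,-0.14,0],[0,0,0],1],[[0.08,-0.175,0],[0,0,0],1]]'
python3 -m jog '[[[0.01,-0.03,0],[0,0,0],1],[[0.02,-0.06,0],[0,0,0],1],[[0.03,-0.09,0],[0,0,0],1],[[0.04,-0.12,0],[0,0,0],1],[[0.0453,-0.1366,0],[0,0,0],1]]'
python3 -m jog '[[[0,0,0],[0,0,0],1],[[0,0,0],[0,0,0],1]]'
python3 -c "
from h import *
to((451.1,73.9,158),Rg(0)); print(cur()[0]['joint_pos'])"
```

```text
time: 0.52
tool_pos: [327.0, 384.3, 289.4]
tcp_rot: [-89.0, 90.0, -15.3]
ft_force: [1.1, 0.1, 0.2]
finger_gap: 85.4
time: 0.93
tool_pos: [405.9, 209.1, 289.0]
tcp_rot: [128.7, 90.0, -157.7]
ft_force: [0.6, 0.8, 1.0]
finger_gap: 85.3
time: 1.35
tool_pos: [451.4, 71.4, 288.9]
tcp_rot: [174.5, 89.9, -112.0]
ft_force: [-0.0, 0.2, -1.0]
finger_gap: 85.7
time: 1.52
tool_pos: [451.0, 73.6, 288.9]
tcp_rot: [94.9, 89.9, 168.4]
ft_force: [-0.6, 0.3, -0.8]
finger_gap: 85.4
d [ 1.000e-04  3.000e-04 -1.309e-01] rv [-0.0002 -0.0009  0.0029] deg 0.2
[ 2.82433914e+00 -1.60045347e+01  1.02457287e+02  1.35293133e-02
  9.35998016e+01 -7.06602546e+01]
```

```bash
python3 -m jog '[[[0,0,-0.03],[0,0,0],1],[[0,0,-0.06],[0,0,0],1],[[0,0,-0.08],[0,0,0],1],[[0,0,-0.08],[0,0,0],1]]'
python3 - <<'E'
from h import *
import cv2
out=[]
for n,(x,y) in dict(side=(300,180),top=(210,220)).items():
    im=vision.snapshot(n)[:,:,::-1]; out.append(cv2.resize(im[y:y+150,x:x+130],None,fx=3,fy=3,interpolation=2))
cv2.imwrite("pics/a1.png",np.hstack(out))
E
```

```text
time: 1.85
tool_pos: [447.8, 75.3, 204.1]
tcp_rot: [106.8, 89.5, -179.5]
ft_force: [-0.4, -0.6, 0.1]
finger_gap: 85.6
```

View pics/a1.png

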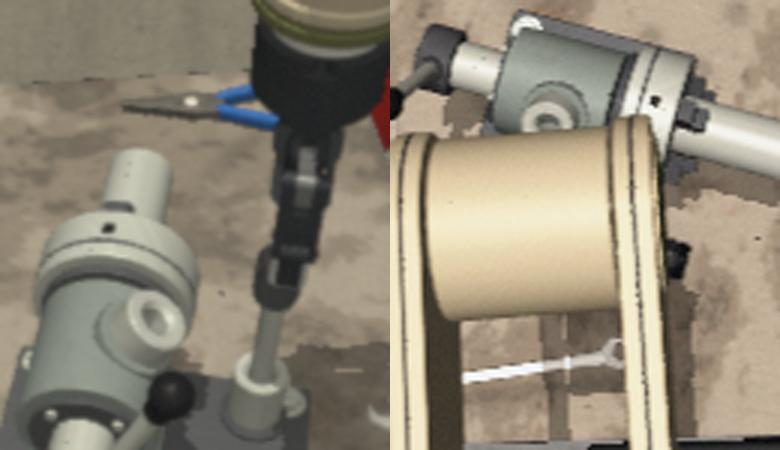

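The side view shows the finger at crop (275,285), right over the head, with the shank running down to the socket. The gripper is centred, so I'll descend and grip.

```bash
python3 -m jog '[[[0,0,-0.02],[0,0,0],1],[[0,0,-0.04],[0,0,0],1],[[0,0,-0.05],[0,0,0],1],[[0,0,-0.05],[0,0,0],1],[[0,0,-0.05],[0,0,0],1]]'
python3 -m jog '[[[0,0,0],[0,0,0],0],[[0,0,0],[0,0,0],-0.3],[[0,0,0],[0,0,0],-0.6],[[0,0,0],[0,0,0],-1],[[0,0,0],[0,0,0],-1]]' 80
python3 -m jog '[[[0,0,0],[0,0,0],-1],[[0,0,0],[0,0,0],-1],[[0,0,0],[0,0,0],-1],[[0,0,0],[0,0,0],-1]]' 80
```

```text
time: 2.37
tool_pos: [451.5, 74.6, 160.4]
tcp_rot: [-70.0, 90.0, 3.7]
ft_force: [0.2, 0.6, 0.5]
finger_gap: 85.8
time: 2.78
tool_pos: [451.5, 74.3, 160.0]
tcp_rot: [-69.4, 89.9, 4.2]
ft_force: [0.1, -0.6, 3.0]
finger_gap: 28.4
time: 3.12
tool_pos: [451.5, 74.3, 159.9]
tcp_rot: [-73.7, 89.9, -0.1]
ft_force: [-0.8, 0.5, 5.3]
finger_gap: 27.9
```

```bash
python3 -m jog '[[[0,0,0.005],[0,0,0],-1],[[0,0,0.01],[0,0,0],-1],[[0,0,0.015],[0,0,0],-1],[[0,0,0.02],[0,0,0],-1],[[0,0,0.025],[0,0,0],-1]]' 80
python3 -m jog '[[[0,0,0.01],[0,0,0],-1],[[0,0,0.02],[0,0,0],-1],[[0,0,0.03],[0,0,0],-1],[[0,0,0.04],[0,0,0],-1],[[0,0,0.05],[0,0,0],-1]]' 
python3 -m jog '[[[0,0,0.02],[0,0,0],-1],[[0,0,0.04],[0,0,0],-1],[[0,0,0.06],[0,0,0],-1],[[0,0,0.06],[0,0,0],-1]]'
python3 - <<'E'
from h import *
import cv2
print(cur()[0]['ft_force'],cur()[0]['wrist_torque'])
im=vision.snapshot("side")[:,:,::-1]; cv2.imwrite("pics/a2.png",cv2.resize(im[160:360,290:450],None,fx=3,fy=3,interpolation=2))
E
```

```text
time: 3.53
tool_pos: [450.4, 74.4, 183.9]
tcp_rot: [104.7, 89.9, 178.3]
ft_force: [1.1, 1.8, -9.0]
finger_gap: 28.2
time: 3.95
tool_pos: [451.4, 74.2, 236.2]
tcp_rot: [-77.3, 89.9, -3.7]
ft_force: [-0.3, 0.7, -2.6]
finger_gap: 27.9
time: 4.28
tool_pos: [452.9, 74.4, 299.9]
tcp_rot: [-71.5, 89.6, 2.1]
ft_force: [0.8, -1.2, -1.1]
finger_gap: 28.2
[ 0.80378    -1.16734095 -1.11766487] [-0.02488427 -0.02446263 -0.02317814]
```

View pics/a2.png

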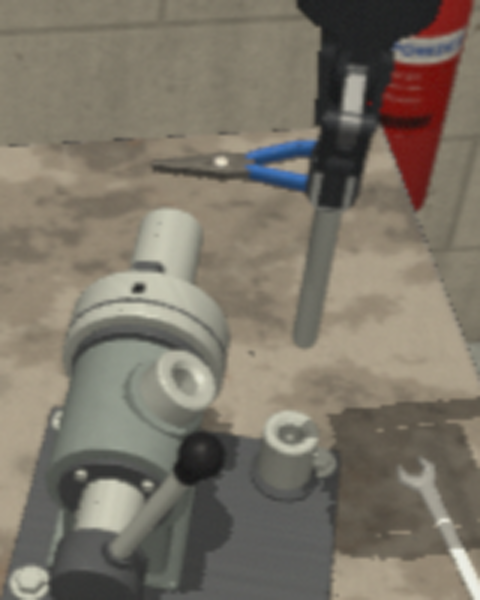

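The pin is out of the socket and held. Its tip is at crop (306,345), about full-frame (392,275). I'll compare this with the prediction and work out the tilt move.

```bash
python3 -m jog '[[[0,0,0],[0,0,0],-1],[[0,0,0],[0,0,0],-1]]'
python3 - <<'E'
from h import *
import cv2
s,C=cur(); tip=s['tool_pos']+C.apply([144,0,0]); tip2=s['tool_pos']+C.apply([136,0,0]); sh=s['tool_pos']+C.apply([14,0,0])
print(proj("side",[tip,tip2,sh]), "crop", (proj("side",[tip,tip2,sh])-[290,160])*3)
im=vision.snapshot("side")[:,:,::-1]; cv2.imwrite("pics/a3.png",cv2.resize(im[200:290,350:450],None,fx=6,fy=6,interpolation=2))
print((proj("side",[tip,tip2,sh])-[350,200])*6)
ax=pose([0,0,P0[2]],[-.5,0,.8660254])[0]; M=pose(P0,(-35,0,176))[0]
for d in (40,): to(M+ax*(144+d),Rg(np.pi/6))
E
```

```text
time: 4.5
tool_pos: [450.5, 74.3, 292.9]
tcp_rot: [109.3, 89.9, -177.0]
ft_force: [-0.2, -0.2, -1.7]
finger_gap: 28.1
[[391.91488942 276.45637534]
 [392.40603263 273.71739115]
 [400.73163501 227.28756641]] crop [[305.74466827 349.36912601]
 [307.2180979  341.15217344]
 [332.19490502 201.86269924]]
[[251.48933654 458.73825201]
 [254.43619581 442.30434688]
 [304.38981005 163.72539847]]
d [-0.0034  0.0634  0.0426] rv [-0.1474 -0.5049  0.0006] deg 30.1
```

View pics/a3.png

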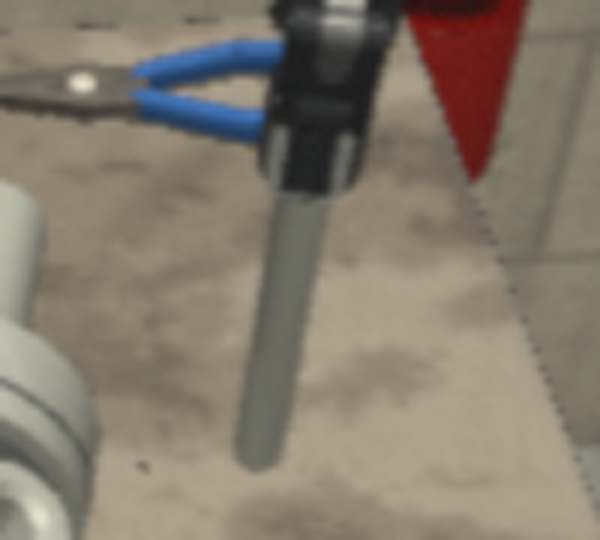

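```bash
python3 -m jog '[[[0,0.005,0.02],[-0.03,-0.1,0],-1],[[0,0.02,0.04],[-0.06,-0.2,0],-1],[[-0.002,0.035,0.045],[-0.09,-0.3,0],-1],[[-0.003,0.05,0.044],[-0.12,-0.4,0],-1],[[-0.0034,0.0634,0.0426],[-0.1474,-0.5049,0.0006],-1]]'
python3 -m jog '[[[0,0,0],[0,0,0],-1],[[0,0,0],[0,0,0],-1],[[0,0,0],[0,0,0],-1]]'
cat >> h.py <<'E'
ax=pose([0,0,P0[2]],[-.5,0,.8660254])[0]; M=pose(P0,(-35,0,176))[0]
def look(n,x,y,w,h,k,name):
    import cv2
    im=vision.snapshot(n)[:,:,::-1]; cv2.imwrite(f"pics/{name}.png",cv2.resize(im[y:y+h,x:x+w],None,fx=k,fy=k,interpolation=2))
E
python3 - <<'E'
from h import *
to(M+ax*184,Rg(np.pi/6)); print(cur()[0]['joint_pos'])
s,C=cur(); t=[s['tool_pos']+C.apply([144,0,0]),s['tool_pos']+C.apply([136,0,0]),M]
print(((proj("side",t)-[310,210])*6).round(), ((proj("top",t)-[220,210])*6).round())
look("side",310,210,100,95,6,"b1"); look("top",220,210,100,95,6,"b1t")
E
```

```text
time: 4.97
tool_pos: [447.8, 138.5, 337.5]
tcp_rot: [-89.6, 59.6, -16.0]
ft_force: [0.8, -0.4, -3.2]
finger_gap: 28.0
time: 5.22
tool_pos: [447.2, 137.7, 336.2]
tcp_rot: [-90.0, 60.0, -16.3]
ft_force: [0.3, 0.5, -1.3]
finger_gap: 28.0
d [-0.0003 -0.0001 -0.0009] rv [ 0.0003 -0.0001 -0.0014] deg 0.1
[ 25.4131348  -37.7166021  117.74839716 -19.93257698  77.42766995
 -47.85513443]
[[328. 384.]
 [343. 370.]
 [254. 451.]] [[228. 355.]
 [223. 364.]
 [254. 313.]]
```

View pics/b1.png

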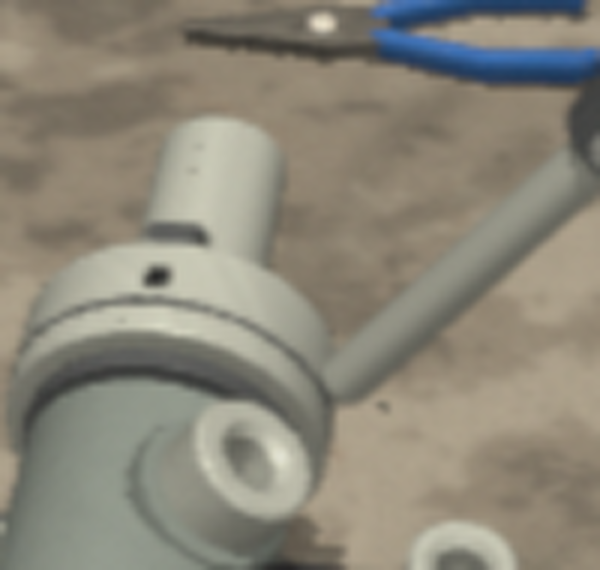

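View pics/b1t.png

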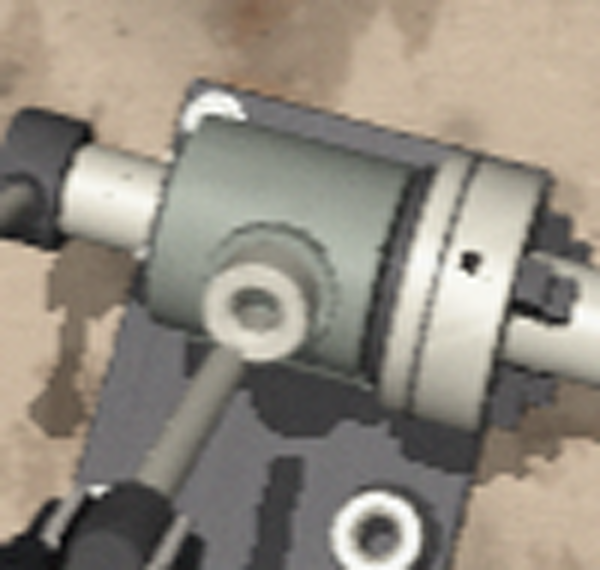

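Relative to the predictions, the pin tip (side 345,395; top 232,350) and the mouth (side 252,459; top 256,311) have the same small offset. They are therefore aligned within about 2 mm, and I'll insert.

```bash
python3 -m jog '[[[0.0072,-0.0021,-0.013],[0,0,0],-1],[[0.0144,-0.0042,-0.026],[0,0,0],-1],[[0.0192,-0.0056,-0.0346],[0,0,0],-1],[[0.0216,-0.0063,-0.039],[0,0,0],-1],[[0.024,-0.007,-0.0433],[0,0,0],-1]]'
python3 -m jog '[[[0.0024,-0.0007,-0.0043],[0,0,0],-1],[[0.0048,-0.0014,-0.0087],[0,0,0],-1],[[0.0048,-0.0014,-0.0087],[0,0,0],-1]]'
python3 - <<'E'
from h import *
s,C=cur(); print(s['ft_force'],s['wrist_torque']); t=s['tool_pos']+C.apply([144,0,0])-M
print("depth",-t@ax, "lat",(t-(t@ax)*ax).round(1))
look("side",310,210,100,95,6,"b2"); look("top",220,210,100,95,6,"b2t")
E
```

```text
time: 5.73
tool_pos: [472.1, 129.7, 293.1]
tcp_rot: [-90.0, 59.9, -16.5]
ft_force: [0.4, 0.3, -2.6]
finger_gap: 27.8
time: 5.98
tool_pos: [476.5, 129.0, 284.0]
tcp_rot: [-90.0, 59.9, -16.3]
ft_force: [-0.5, 0.4, -3.0]
finger_gap: 27.8
[-0.46631611  0.3674176  -3.02318881] [ 0.14667107  0.43146085 -0.00662503]
depth 19.841198023459768 lat [ 1.1 -0.3  0.6]
```

View pics/b2.png

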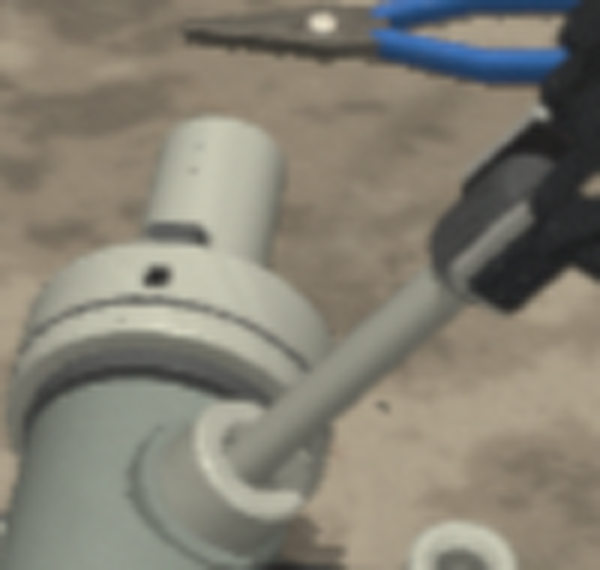

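View pics/b2t.png

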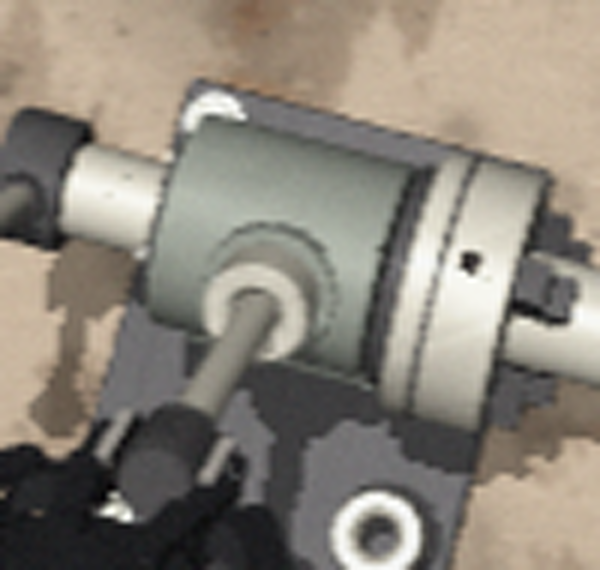

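The pin has entered the mouth (side 255,465; top 255,310) with no side force. I'll continue in.

```bash
python3 -m jog '[[[0.0024,-0.0007,-0.0043],[0,0,0],-1],[[0.0048,-0.0014,-0.0087],[0,0,0],-1],[[0.0072,-0.0021,-0.013],[0,0,0],-1],[[0.0096,-0.0028,-0.0173],[0,0,0],-1],[[0.0096,-0.0028,-0.0173],[0,0,0],-1]]'
python3 -m jog '[[[0.0012,-0.0004,-0.0022],[0,0,0],-1],[[0.0024,-0.0007,-0.0043],[0,0,0],-1],[[0.0024,-0.0007,-0.0043],[0,0,0],-1]]'
cat >> h.py <<'E'
def depth():
    s,C=cur(); t=s['tool_pos']+C.apply([144,0,0])-M
    print("F",s['ft_force'].round(1),"T",s['wrist_torque'].round(2),"depth",(-t@ax).round(1), "lat",(t-(t@ax)*ax).round(1), "gap",s['finger_gap'].round(1),"t",s['time'])
E
python3 -c "
from h import *
depth()"
```

```text
time: 6.5
tool_pos: [486.0, 126.2, 266.1]
tcp_rot: [-90.0, 59.9, -16.4]
ft_force: [0.0, -0.4, -2.3]
finger_gap: 27.8
time: 6.75
tool_pos: [488.5, 125.7, 262.8]
tcp_rot: [-90.0, 59.9, -16.3]
ft_force: [0.1, 0.6, -2.6]
finger_gap: 28.4Traceback (most recent call last):
  File "<string>", line 3, in <module>
    depth()
    ~~~~~^^
  File "h.py", line 27, in depth
    print("F",s['ft_force'].round(1),"T",s['wrist_torque'].round(2),"depth",(-t@ax).round(1), "lat",(t-(t@ax)*ax).round(1), "gap",s['finger_gap'].round(1),"t",s['time'])
                                                                                                                                  ^^^^^^^^^^^^^^^^^^^^^
AttributeError: 'float' object has no attribute 'round'
```

```bash
sed -i "s/s\['finger_gap'\].round(1)/round(float(s['finger_gap']),1)/" h.py
python3 -c "
from h import *
depth()"
python3 -m jog '[[[0.0012,-0.0004,-0.0022],[0,0,0],-1],[[0.0024,-0.0007,-0.0043],[0,0,0],-1],[[0.0024,-0.0007,-0.0043],[0,0,0],-1]]'
python3 -c "
from h import *
depth()"
```

```text
F [ 0.1  0.6 -2.6] T [0.16 0.51 0.03] depth 44.4 lat [ 1.3 -0.1  0.7] gap 28.4 t 6.75
time: 7.0
tool_pos: [490.9, 125.0, 258.5]
tcp_rot: [-90.0, 59.9, -16.3]
ft_force: [-0.3, -0.8, -3.1]
finger_gap: 28.2
F [-0.3 -0.8 -3.1] T [ 0.11  0.49 -0.01] depth 49.4 lat [ 1.3 -0.1  0.7] gap 28.2 t 7.0
```

```bash
python3 -m jog '[[[0,0,0],[0,0,0],-0.5],[[0,0,0],[0,0,0],-0.2],[[0,0,0],[0,0,0],0.2],[[0,0,0],[0,0,0],0.6],[[0,0,0],[0,0,0],0.6]]'
python3 -m jog '[[[-0.0048,0.0014,0.0087],[0,0,0],0.6],[[-0.0144,0.0042,0.026],[0,0,0],0.6],[[-0.024,0.007,0.0433],[0,0,0],0.6],[[-0.0336,0.0098,0.0606],[0,0,0],0.6],[[-0.0384,0.0113,0.0693],[0,0,0],0.6]]'
python3 - <<'E'
from h import *
print(cur()[0]['joint_pos'])
# predicted
sh=M+ax*80; top=M+ax*116; print(((proj("side",[sh,top])-[310,180])*5).round())
look("side",310,180,150,120,5,"c1")
E
```

```text
time: 7.42
tool_pos: [491.2, 125.2, 259.7]
tcp_rot: [-89.8, 59.8, -16.2]
ft_force: [0.0, -0.5, -0.6]
finger_gap: 67.8
time: 7.83
tool_pos: [452.2, 137.0, 331.9]
tcp_rot: [-89.6, 59.7, -16.0]
ft_force: [-0.4, 1.4, 0.1]
finger_gap: 68.8
[ 24.98602266 -37.42440492 118.11377802 -19.90922532  76.32810026
 -47.87187098]
[[340. 413.]
 [403. 357.]]
```

View pics/c1.png

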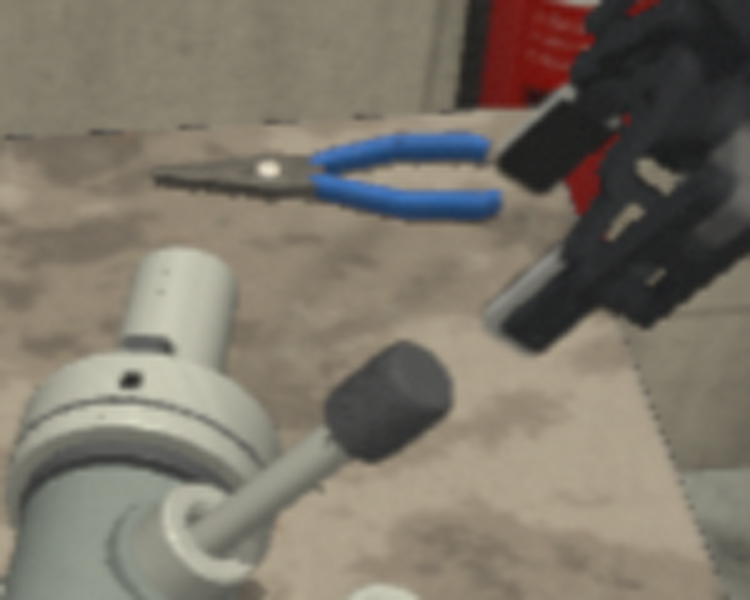

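The pin stands in the bore with its head up (crop 400,395), resting on the spindle. Next comes the lever: I'll close the fingers and go upright to the robot side of the ball.

Run:
```python
from h import *
to(pose(P0,(-118,109,300))[0],Rg(0))
```

```text
d [ 0.0338  0.1024 -0.0332] rv [1.447e-01 5.104e-01 2.000e-04] deg 30.4
```

```bash
python3 -m jog '[[[0,0.02,0.01],[0.03,0.1,0],0.2],[[0.01,0.045,0.01],[0.06,0.2,0],-0.3],[[0.02,0.07,0.005],[0.09,0.3,0],-1],[[0.03,0.09,-0.01],[0.12,0.4,0],-1],[[0.035,0.1034,-0.03],[0.146,0.507,0],-1]]' 60
python3 -m jog '[[[0,0,0],[0,0,0],-1],[[0,0,0],[0,0,0],-1],[[0,0,0],[0,0,0],-1]]'
python3 - <<'E'
from h import *
to(pose(P0,(-118,109,225))[0],Rg(0))
E
```

```text
time: 8.3
tool_pos: [489.4, 242.0, 299.9]
tcp_rot: [47.8, 89.8, 121.6]
ft_force: [0.1, 0.8, 0.9]
finger_gap: 7.5
time: 8.55
tool_pos: [487.5, 239.3, 298.0]
tcp_rot: [165.0, 89.8, -121.3]
ft_force: [0.7, 0.3, 0.9]
finger_gap: -0.1
d [-0.0013  0.0004 -0.073 ] rv [ 0.0023 -0.0014 -0.0002] deg 0.2
```

```bash
python3 -m jog '[[[-0.001,0,-0.025],[0,0,0],-1],[[-0.001,0,-0.05],[0,0,0],-1],[[-0.001,0,-0.072],[0,0,0],-1],[[-0.001,0,-0.072],[0,0,0],-1],[[-0.001,0,-0.072],[0,0,0],-1]]'
python3 - <<'E'
from h import *
s,C=cur(); print((Rz(P0[2]).T@(s['tool_pos']-[P0[0],P0[1],0])).round(1))
look("side",310,180,130,120,5,"d1"); look("top",180,200,130,110,5,"d1t")
E
```

```text
time: 8.97
tool_pos: [485.9, 239.7, 228.5]
tcp_rot: [-97.7, 89.9, -23.9]
ft_force: [1.4, 0.2, 0.3]
finger_gap: 0.0
[-118.4  108.9  228.5]
```

View pics/d1.png

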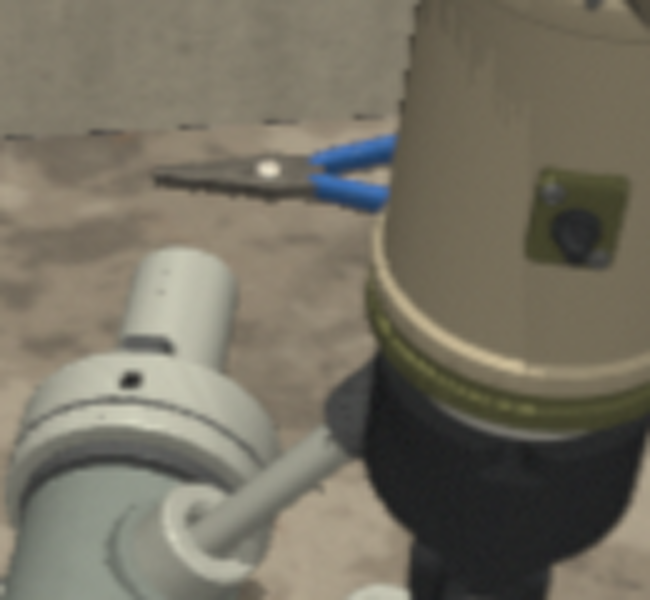

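View pics/d1t.png

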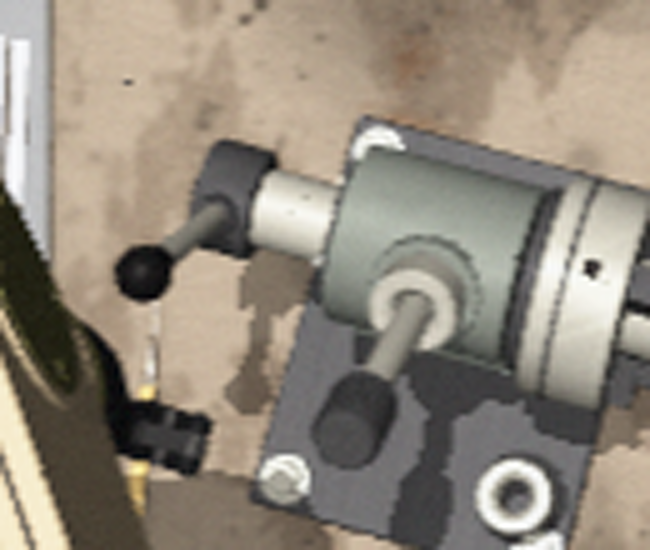

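Run:
```python
from h import *
s,C=cur(); p=s['tool_pos']
b=pose(P0,(140*np.sin(-.386),109,115+140*np.cos(.386)))[0]
print(((proj("top",[p,p+[0,0,60],p+[0,0,150],b])-[180,200])*5).round())
```

```text
[[108. 416.]
 [ 73. 409.]
 [ 12. 397.]
 [144. 272.]]
```

The top view shows the ball at (145,272) and the closed fingers hidden behind the wrist at about (108,416). The ball lies straight ahead along positioner +x, and the body clears the pin. I'll start pushing.

```bash
python3 -m jog '[[[0.0096,-0.0028,0],[0,0,0],-1],[[0.0192,-0.0056,0],[0,0,0],-1],[[0.0288,-0.0084,0],[0,0,0],-1],[[0.0336,-0.0098,0],[0,0,0],-1],[[0.0384,-0.0113,0],[0,0,0],-1]]'
python3 -m jog '[[[0.0029,-0.0008,0],[0,0,0],-1],[[0.0058,-0.0017,0],[0,0,0],-1],[[0.0086,-0.0025,0],[0,0,0],-1],[[0.0115,-0.0034,0],[0,0,0],-1],[[0.0144,-0.0042,0],[0,0,0],-1]]'
python3 -m jog '[[[0.0029,-0.0008,0],[0,0,0],-1],[[0.0058,-0.0017,0],[0,0,0],-1],[[0.0086,-0.0025,0],[0,0,0],-1],[[0.0115,-0.0034,0],[0,0,0],-1],[[0.0144,-0.0042,0],[0,0,0],-1]]'
cat >> h.py <<'E'
def pf():
    s,C=cur(); R=Rz(P0[2]).T
    print("pos",(R@(s['tool_pos']-[P0[0],P0[1],0])).round(1),"F",(R@s['ft_force']).round(1))
E
python3 - <<'E'
from h import *
pf(); look("top",180,200,130,110,5,"d2t")
E
```

```text
time: 9.48
tool_pos: [526.0, 228.0, 226.3]
tcp_rot: [137.3, 89.9, -149.1]
ft_force: [-0.3, 0.6, -0.3]
finger_gap: -0.1
time: 9.9
tool_pos: [539.2, 224.5, 226.4]
tcp_rot: [127.8, 89.8, -158.5]
ft_force: [-4.4, 0.8, 3.8]
finger_gap: 0.3
time: 10.32
tool_pos: [554.0, 220.0, 226.3]
tcp_rot: [138.2, 89.9, -148.1]
ft_force: [-3.3, 1.3, 3.1]
finger_gap: 0.0
pos [-47.5 109.1 226.3] F [-3.5  0.4  3.1]
```

View pics/d2t.png

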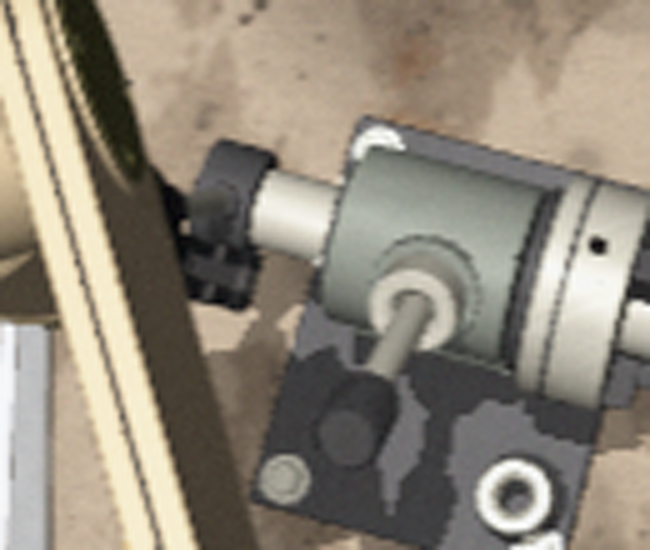

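The chuck's dark hole has moved from (590,268) to (598,243), so the spindle is turning. The pin head has not moved. I'll carry on slowly.

```bash
python3 -m jog '[[[0.0024,-0.0007,0],[0,0,0],-1],[[0.0048,-0.0014,0],[0,0,0],-1],[[0.0072,-0.0021,0],[0,0,0],-1],[[0.0096,-0.0028,0],[0,0,0],-1],[[0.012,-0.0035,0],[0,0,0],-1]]'
python3 -m jog '[[[0.0019,-0.0006,0],[0,0,0],-1],[[0.0038,-0.0011,0],[0,0,0],-1],[[0.0058,-0.0017,0],[0,0,0],-1],[[0.0077,-0.0023,0],[0,0,0],-1],[[0.0096,-0.0028,0],[0,0,0],-1]]'
python3 - <<'E'
from h import *
pf(); look("top",180,200,130,110,5,"d3t")
E
```

```text
time: 10.78
tool_pos: [565.9, 216.5, 226.3]
tcp_rot: [138.2, 89.9, -148.2]
ft_force: [-3.3, 1.4, 2.2]
finger_gap: -0.0
time: 11.2
tool_pos: [575.5, 213.7, 226.3]
tcp_rot: [137.3, 89.9, -149.0]
ft_force: [-3.2, 1.1, 2.1]
finger_gap: -0.0
pos [-25.1 109.2 226.3] F [-3.4  0.1  2.1]
```

View pics/d3t.png

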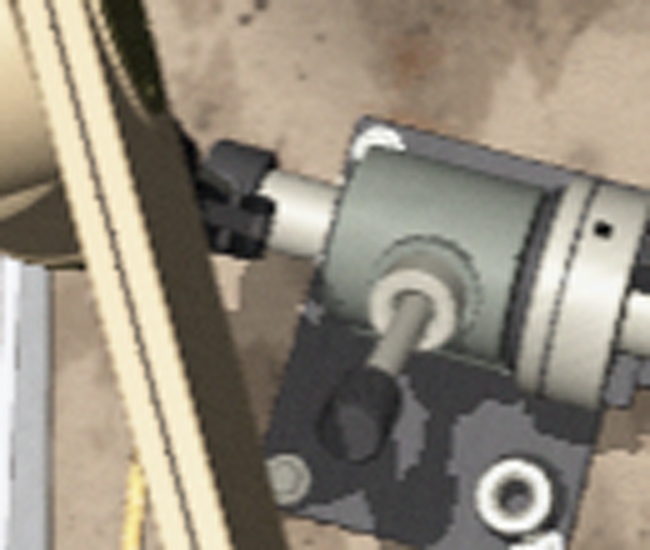

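The pin is unchanged (head 360,425) and the lever is near upright. I'll continue.

```bash
python3 -m jog '[[[0.0019,-0.0006,0],[0,0,0],-1],[[0.0038,-0.0011,0],[0,0,0],-1],[[0.0058,-0.0017,0],[0,0,0],-1],[[0.0077,-0.0023,0],[0,0,0],-1],[[0.0096,-0.0028,0],[0,0,0],-1]]'
python3 -m jog '[[[0.0019,-0.0006,0],[0,0,0],-1],[[0.0038,-0.0011,0],[0,0,0],-1],[[0.0058,-0.0017,0],[0,0,0],-1],[[0.0077,-0.0023,0],[0,0,0],-1],[[0.0096,-0.0028,0],[0,0,0],-1]]'
python3 - <<'E'
from h import *
pf(); look("top",180,200,130,110,5,"d4t")
E
```

```text
time: 11.67
tool_pos: [585.1, 210.9, 226.3]
tcp_rot: [138.3, 89.9, -148.0]
ft_force: [-2.1, -0.5, 1.6]
finger_gap: 0.1
time: 12.08
tool_pos: [594.6, 208.1, 226.2]
tcp_rot: [136.1, 89.9, -150.2]
ft_force: [-2.5, 0.4, 1.3]
finger_gap: -0.2
pos [ -5.2 109.2 226.2] F [-2.5 -0.3  1.3]
```

View pics/d4t.png

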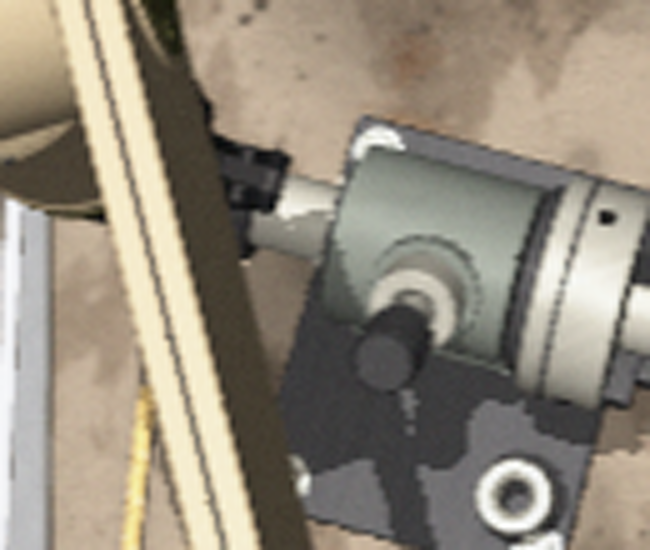

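The pin has dropped: its head went from (360,425) to (390,345), close to the mouth. Now I back off the lever, rise, and line up with the bore axis above the head, fingers closed.

```bash
python3 -m jog '[[[-0.0096,0.0028,0],[0,0,0],-1],[[-0.0288,0.0084,0],[0,0,0],-1],[[-0.048,0.0141,0.01],[0,0,0],-1],[[-0.0576,0.0169,0.04],[0,0,0],-1],[[-0.0576,0.0169,0.075],[0,0,0],-1]]'
python3 -m jog '[[[-0.01,0,0.035],[0,0,0],-1],[[-0.01,0,0.035],[0,0,0],-1],[[-0.01,0,0.035],[0,0,0],-1]]'
python3 - <<'E'
from h import *
pf(); to(M+ax*130,Rg(np.pi/6)); 
for d in (36,44,52,60,66): print(d,((proj("side",[M+ax*d])-[310,200])*5).round(),((proj("top",[M+ax*d])-[200,200])*5).round())
look("side",310,200,130,110,5,"e1");look("top",200,200,110,90,5,"e1t")
E
```

```text
time: 12.55
tool_pos: [533.2, 225.5, 298.9]
tcp_rot: [125.6, 89.5, -160.7]
ft_force: [0.9, 0.2, 0.3]
finger_gap: 0.1
time: 12.8
tool_pos: [527.5, 225.7, 339.9]
tcp_rot: [-64.3, 89.7, 9.4]
ft_force: [0.3, 0.4, -1.0]
finger_gap: -0.0
pos [-74.5 107.2 339.9] F [ 0.2  0.5 -1. ]
d [-0.0546 -0.0957 -0.0513] rv [-0.1478 -0.4981 -0.0016] deg 29.8
36 [[267. 377.]] [[293. 343.]]
44 [[280. 366.]] [[289. 351.]]
52 [[293. 354.]] [[284. 358.]]
60 [[306. 342.]] [[280. 366.]]
66 [[316. 334.]] [[276. 371.]]
```

View pics/e1.png

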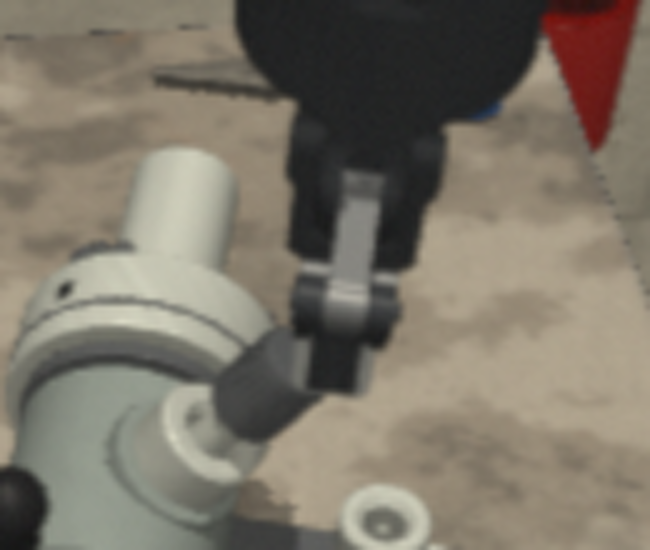

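View pics/e1t.png

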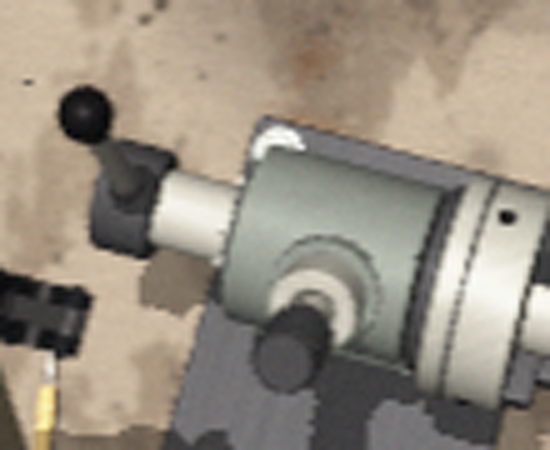

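The top view shows the head top at (284,364), about 58 mm from the mouth along the bore. The pin is therefore about 22 mm short of home, caught on the sprung balls.

```bash
python3 -m jog '[[[-0.02,-0.005,0],[-0.03,-0.1,0],-1],[[-0.04,-0.025,0],[-0.06,-0.2,0],-1],[[-0.052,-0.05,-0.01],[-0.09,-0.3,0],-1],[[-0.0546,-0.075,-0.03],[-0.12,-0.4,0],-1],[[-0.0546,-0.0957,-0.0503],[-0.1478,-0.4981,-0.0016],-1]]' 60
python3 -m jog '[[[0,0,0],[0,0,0],-1],[[0,0,0],[0,0,0],-1],[[0,0,0],[0,0,0],-1]]'
python3 - <<'E'
from h import *
to(M+ax*74,Rg(np.pi/6)); look("side",310,180,130,120,5,"e2");look("top",200,200,110,90,5,"e2t")
E
```

```text
time: 13.32
tool_pos: [471.8, 128.5, 284.4]
tcp_rot: [-90.4, 60.0, -16.7]
ft_force: [0.6, -0.9, 0.3]
finger_gap: 0.2
time: 13.57
tool_pos: [472.6, 129.8, 286.6]
tcp_rot: [-90.2, 60.4, -16.7]
ft_force: [0.0, 0.5, 1.3]
finger_gap: 0.0
d [ 0.0271 -0.0077 -0.0465] rv [ 0.0003 -0.0065  0.0021] deg 0.4
```

View pics/e2.png

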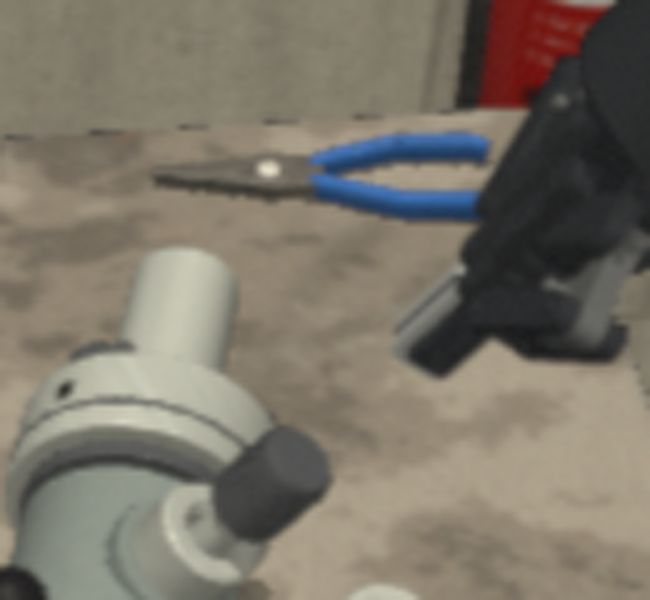

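View pics/e2t.png

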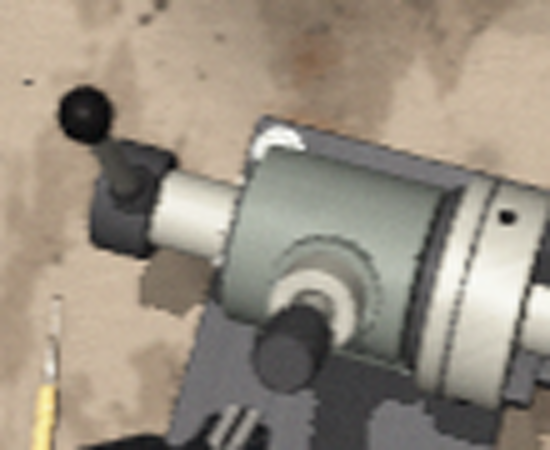

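The fingers (side 425,350) are in line with the head (300,460) along the bore axis. I'll approach and push.

```bash
python3 -m jog '[[[0.0072,-0.0021,-0.013],[0,0,0],-1],[[0.0144,-0.0042,-0.026],[0,0,0],-1],[[0.0216,-0.0063,-0.037],[0,0,0],-1],[[0.0264,-0.0077,-0.0455],[0,0,0],-1],[[0.0264,-0.0077,-0.0455],[0,0,0],-1]]' 
python3 -m jog '[[[0.0012,-0.0004,-0.0022],[0,0,0],-1],[[0.0024,-0.0007,-0.0043],[0,0,0],-1],[[0.0036,-0.0011,-0.0065],[0,0,0],-1],[[0.0048,-0.0014,-0.0087],[0,0,0],-1],[[0.0048,-0.0014,-0.0087],[0,0,0],-1]]'
cat >> h.py <<'E'
def push():
    s,C=cur(); t=s['tool_pos']+C.apply([8,0,0])-M
    print("tip out",(t@ax).round(1),"Fax",(s['ft_force']@ax).round(1),"F",s['ft_force'].round(1),"lat",(t-(t@ax)*ax).round(1))
E
python3 -c "
from h import *
push()"
```

```text
time: 14.08
tool_pos: [500.3, 121.8, 240.9]
tcp_rot: [-90.3, 60.4, -16.8]
ft_force: [1.1, -0.2, -1.0]
finger_gap: 0.1
time: 14.5
tool_pos: [503.5, 120.4, 231.7]
tcp_rot: [-90.3, 60.3, -16.8]
ft_force: [0.9, -0.4, -0.2]
finger_gap: 0.2
tip out 56.7 Fax -0.6 F [ 0.9 -0.4 -0.2] lat [-0.8 -0.5 -0.3]
```

```bash
python3 -m jog '[[[0.0012,-0.0004,-0.0022],[0,0,0],-1],[[0.0024,-0.0007,-0.0043],[0,0,0],-1],[[0.0036,-0.0011,-0.0065],[0,0,0],-1],[[0.0048,-0.0014,-0.0087],[0,0,0],-1],[[0.0048,-0.0014,-0.0087],[0,0,0],-1]]'
python3 -c "
from h import *
push()"
python3 -m jog '[[[0.0012,-0.0004,-0.0022],[0,0,0],-1],[[0.0024,-0.0007,-0.0043],[0,0,0],-1],[[0.0024,-0.0007,-0.0043],[0,0,0],-1]]'
python3 -c "
from h import *
push()"
```

```text
time: 14.92
tool_pos: [508.3, 118.8, 222.6]
tcp_rot: [-90.4, 60.3, -16.8]
ft_force: [-0.1, -0.6, -0.4]
finger_gap: -0.4
tip out 46.3 Fax -0.4 F [-0.1 -0.6 -0.4] lat [-1.  -0.6 -0.4]
time: 15.17
tool_pos: [510.5, 118.1, 218.0]
tcp_rot: [-90.4, 60.4, -16.8]
ft_force: [0.1, 0.1, -0.3]
finger_gap: -0.3
tip out 41.2 Fax -0.3 F [ 0.1  0.1 -0.3] lat [-1.2 -0.6 -0.5]
```

Run:
```python
from h import *
look("side",310,200,110,100,6,"f1");look("top",200,200,110,90,6,"f1t")
```

```text
(no output)
```

View pics/f1.png

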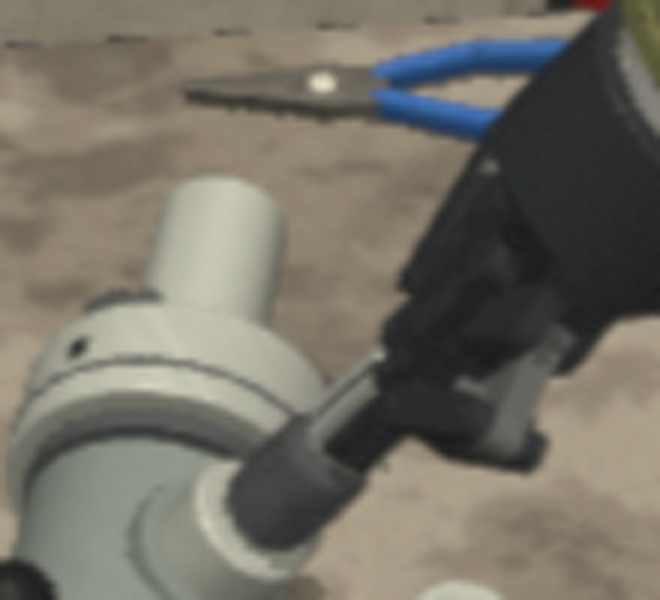

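View pics/f1t.png

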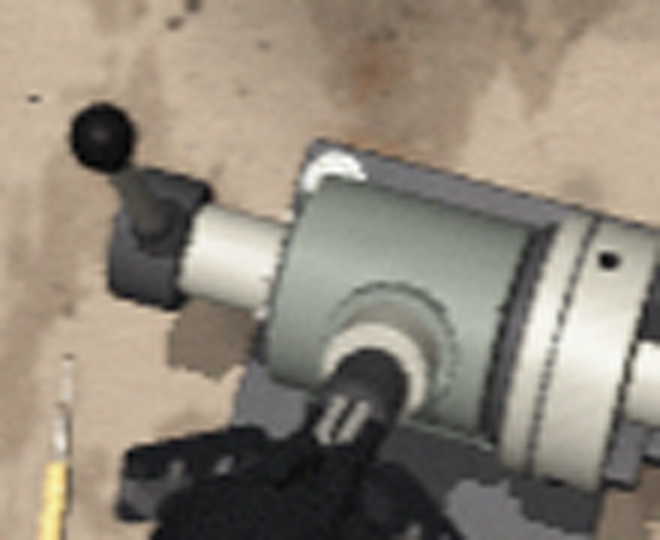

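The pin moved with the fingers: its head is now almost on the mouth (side 270,530). I'll keep going until the force rises.

```bash
python3 -m jog '[[[0.0007,-0.0002,-0.0013],[0,0,0],-1],[[0.0014,-0.0004,-0.0026],[0,0,0],-1],[[0.0014,-0.0004,-0.0026],[0,0,0],-1]]'
python3 -c "
from h import *
push()"
python3 -m jog '[[[0.0005,-0.0001,-0.0009],[0,0,0],-1],[[0.001,-0.0003,-0.0017],[0,0,0],-1],[[0.001,-0.0003,-0.0017],[0,0,0],-1]]'
python3 -c "
from h import *
push()"
```

```text
time: 15.52
tool_pos: [512.0, 117.7, 215.8]
tcp_rot: [-90.4, 60.3, -16.8]
ft_force: [0.2, -0.6, -0.1]
finger_gap: -0.1
tip out 38.4 Fax -0.2 F [ 0.2 -0.6 -0.1] lat [-1.  -0.6 -0.5]
time: 15.77
tool_pos: [513.0, 117.5, 214.3]
tcp_rot: [-90.3, 60.3, -16.8]
ft_force: [-0.1, -0.8, -0.3]
finger_gap: 0.0
tip out 36.6 Fax -0.3 F [-0.1 -0.8 -0.3] lat [-0.8 -0.6 -0.4]
```

```bash
python3 -m jog '[[[0.0005,-0.0001,-0.0009],[0,0,0],-1],[[0.001,-0.0003,-0.0017],[0,0,0],-1],[[0.001,-0.0003,-0.0017],[0,0,0],-1]]'
python3 -c "
from h import *
push()"
python3 -m jog '[[[0.0005,-0.0001,-0.0009],[0,0,0],-1],[[0.001,-0.0003,-0.0017],[0,0,0],-1],[[0.001,-0.0003,-0.0017],[0,0,0],-1]]'
python3 - <<'E'
from h import *
push()
look("side",310,200,110,100,6,"g1")
E
```

```text
time: 16.02
tool_pos: [514.0, 117.7, 214.2]
tcp_rot: [-90.2, 60.3, -16.7]
ft_force: [-13.6, 1.5, 12.0]
finger_gap: -0.2
tip out 36.1 Fax 17.1 F [-13.6   1.5  12. ] lat [-0.1 -0.3 -0. ]
time: 16.27
tool_pos: [515.0, 117.9, 214.5]
tcp_rot: [-90.1, 60.3, -16.6]
ft_force: [-32.2, 2.8, 28.2]
finger_gap: 0.1
tip out 35.9 Fax 40.2 F [-32.2   2.8  28.2] lat [ 0.8 -0.   0.4]
```

View pics/g1.png

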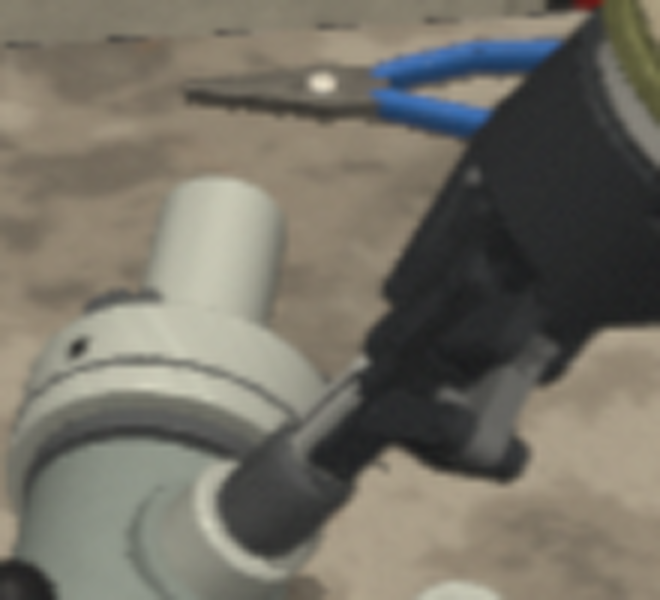

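There is a hard stop with the fingertips 36 mm out, which is exactly the head height, and 40 N. That means home. I'll back off and check.

```bash
python3 -m jog '[[[-0.0024,0.0007,0.0043],[0,0,0],-1],[[-0.0096,0.0028,0.0173],[0,0,0],-1],[[-0.0192,0.0056,0.0346],[0,0,0],-1],[[-0.0312,0.0091,0.0563],[0,0,0],-1],[[-0.0432,0.0127,0.0779],[0,0,0],-1]]'
python3 -m jog '[[[-0.0144,0.0042,0.026],[0,0,0],-1],[[-0.0288,0.0084,0.052],[0,0,0],-1],[[-0.0384,0.0113,0.0693],[0,0,0],-1],[[-0.0384,0.0113,0.0693],[0,0,0],-1],[[-0.0384,0.0113,0.0693],[0,0,0],-1]]'
python3 - <<'E'
from h import *
import cv2
print(cur()[0]['tool_pos'],cur()[0]['ft_force'])
for d in (0,36,42): print(d,((proj("side",[M+ax*d])-[310,220])*6).round(),((proj("top",[M+ax*d])-[200,210])*6).round())
look("side",310,220,100,95,6,"h1");look("top",200,210,110,90,6,"h1t")
for n in("side","top"): cv2.imwrite(f"pics/end_{n}.png",vision.snapshot(n)[:,:,::-1])
E
```

```text
time: 16.73
tool_pos: [471.1, 129.4, 289.2]
tcp_rot: [-90.4, 60.4, -16.9]
ft_force: [0.4, 1.4, 1.0]
finger_gap: -0.1
time: 17.15
tool_pos: [433.8, 141.5, 359.9]
tcp_rot: [-90.1, 60.2, -16.5]
ft_force: [0.5, -0.6, 0.2]
finger_gap: 0.2
[433.77596672 141.47106456 359.909684  ] [ 0.50635574 -0.56228236  0.22026477]
0 [[254. 391.]] [[374. 313.]]
36 [[321. 332.]] [[352. 352.]]
42 [[332. 322.]] [[348. 358.]]
```

View pics/h1.png

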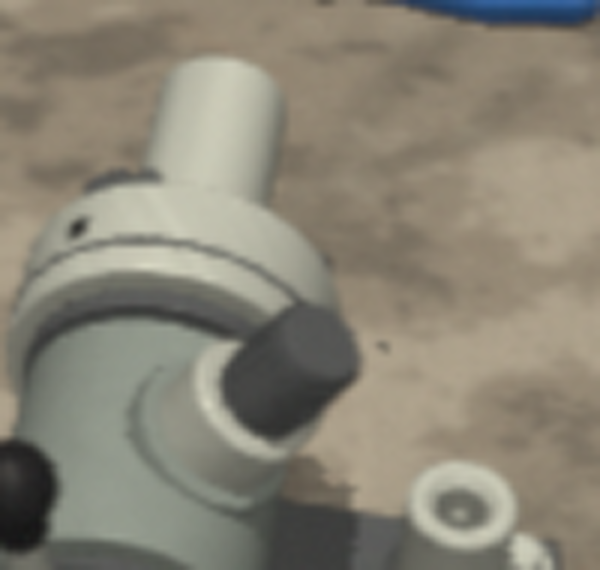

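View pics/h1t.png

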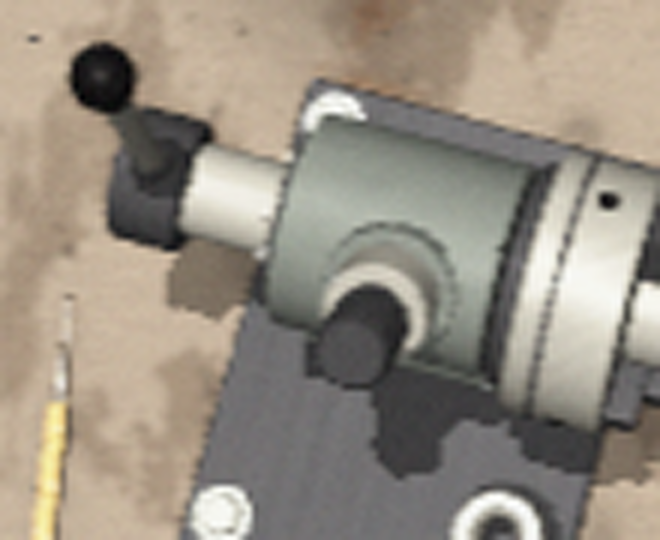

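View pics/end_top.png

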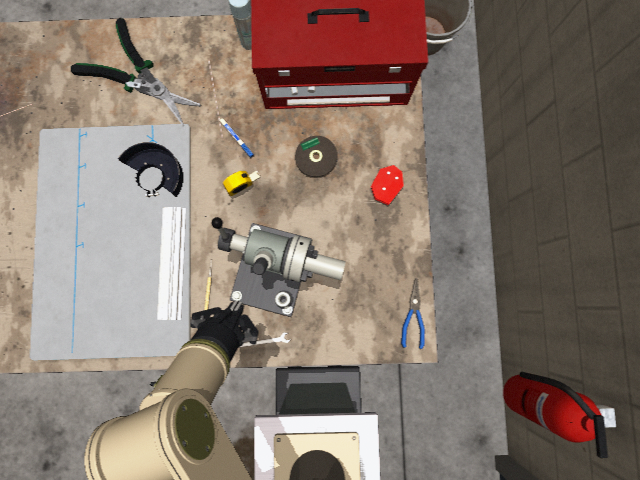

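The head sits on the mouth: its top centre in the top crop is (352,351), against (352,352) predicted for home. The arm is clear, and the tape measure (240,182) and pliers (413,315) have not moved.

```bash
python3 -m jog '[[[0,0,0],[0,0,0],-1],[[0,0,0],[0,0,0],-1],[[0,0,0],[0,0,0],-1]]'; python3 -c "
from bench import order
print(order.hand_in())"
```

```text
time: 17.6
tool_pos: [433.5, 140.7, 357.6]
tcp_rot: [-90.4, 60.4, -16.9]
ft_force: [0.1, 0.1, -0.3]
finger_gap: -0.2
the job is handed in; nothing more can be done
None
```

The spindle is locked and the job is handed in at 17.6 s. I pulled the pin from its socket and set it in the leaning bore. Then I pushed the lever away from the robot until the pin dropped into the cross-hole, and pushed the pin home along the bore with closed fingers.

- **Pin home:** it came to a hard stop with the fingertips 36 mm out from the mouth, which is the head's height. In the top view its head is within about 1 pixel of where it should be when home. In the side view its head sits right on the mouth.
- **Untouched items:** the tape measure and pliers look unmoved in the pictures, and the arm was clear with about 0 N on the wrist.
- **Not as expected:**
  - I saw no sign of the roughly 13 N from the sprung balls while pushing; force was only read at the end of each move.
  - The final push peaked at about 40 N, applied by the fingertips and not the gripper's body.
  - I stopped turning the lever when the pin dropped, so I did not push it up against the lock.

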